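# Draw a turner out of a half-covered food pan

### The arm

A 6-joint arm with a two-finger parallel gripper is mounted at the origin on the work surface. World frame = base frame: x ahead of the robot, y to its left, z up, the work surface at z = 0. Lengths are in m, angles in rad, forces in N, time in s.
With the tool pointing down it reaches from about 0.275 to 0.825 m from the base axis. Payload 4.9 kg.
Tool frame: the origin (TCP) lies midway between the tips of the shut fingers; the grasp point (between the pads) lies 19 mm behind it (grip_point_offset is the distance from the TCP to the grasp point, in m); z points along the fingers, x is the direction in which the jaws open and shut, and the axes are right-handed (so a half turn about z gives the same grasp; the last joint's range is limited). The gripper opens to 85 mm and grips with 20 to 120 N. Pads are 22 mm wide; open, the fingers measure 114 mm over their backs; the gripper's body (76 mm by 85 mm) begins 54 mm behind the grasp point. The pads swing forward as they close: fully open they stand 13 mm farther back than shut.
Start: joints at [-0.134, 0.326, -0.193, 1.052, 0, 1.437], TCP at [0.55, 0, 0.231] pointing down, gripper open.
Joint ranges: [-2.65, 2.65], [-0.97, 1.79], [-1.3, 1.35], [-1.93, 2.1], [-1.47, 1.37], [-3.14, 3.14]. Speed limits (rad/s): [2.57, 2.57, 3.14, 3.14, 3.14, 3.14].

### API

Orientations are given as a rotation vector (axis times angle).
In Python, from cell import * gives the robot as it stands. Calls block until the motion is done:
- movep(position, orientation): joint-space move of the TCP to a pose.
- move_l(position, velocity=0.15, rot=None, until_force=None): straight line of the TCP; rot=None keeps the orientation; velocity is the mean speed in m/s. With until_force (N) it stops when the force on the tool has changed by that much, and returns True; else False.
- set_joints(angles): joint-space move.
- let_go() and grab(newtons=None): open the fingers fully, or close them until they stop; newtons is the grip in N (None keeps the last).
- sleep(seconds).
- ik(position, orientation): joint angles nearest the present ones, or None.
- get_state(): the state.
- grab_frame(name): name is "scene" or "side" or "wrist"; returns a dict with "img" (400x640x3 uint8, red, green, blue), "fx", "fy", "cx", "cy" (pixels), "k1" (the pictures are not rectified: a ray, as slopes to the right and down, at radius r is drawn at 1 + k1 r^2 times it, then the intrinsics apply), "cam_to_world" (4x4, takes a point from camera to world coordinates); the wrist camera has in their place "T_tool_cam" (4x4, takes a point from camera to tool coordinates, whose origin is the TCP and whose axes are the tool frame's). Camera axes: x right, y down, z forward; pixel columns grow to the right and rows downward; lengths in m; the calibration is good to about 2 mm. A picture is of the moment at which its call begins: read the wrist's pose just before it. There is no depth.
A pose or a line that the arm cannot do raises MotionError and nothing moves.
- sign_off(): hands the job in, once; it reports no verdict.
Trained networks look in the newest picture that a camera, given by its name, has taken for a name from the list of things; names that differ only in an ending like _2 or _b are one class to them, and where a whole thing is asked for, a point or a joint stands for the part that bears it (a point fixed in the world has none). Each returns a list of dicts, best first, with "score" (0 to 1); they miss things now and then, are a little off and sometimes report something else, mostly with a low value. They report only what shows in the picture. A call takes as long as a camera call.
- spot_in(camera, name): "centre" ([column, row] in pixels, amid what is visible of it).
- silhouettes(camera, name): "mask" (400x640 bool, what is visible of it) and "centre" ([column, row] in pixels, amid what is visible of it).
- tip_of(camera, name): "centre" ([column, row] in pixels: a listed point, or the origin of a listed thing).
The state is a dict: "clock": time; "q": joint angles; "joint_velocities": joint speeds; "tau": joint torques, N m; "position": TCP position; "eef_rot": TCP orientation; "contact_force": force on the tool from outside, world axes, zero at the start; "wrist_torque": the same for the moment, N m; "finger_gap": opening from 0.0 (shut) to 1.0 (fully open).
Only numpy, scipy, OpenCV 4.12 (cv2) and the standard library are available. Lean on these libraries where they do the work, as an engineer would, in place of code of your own. Each camera call takes 0.05 s, during which the arm holds its last target.

### The job

Slide the movable half of the clear cover on the steel food pan fully back, then take the turner lying inside by its handle and, as it is longer than the opening, tip the handle up and draw it out from under the fixed half of the cover. Finish while still holding it by the handle, still in the air, all of it at least 5 cm above the pan's rim and touching nothing but your fingers: do not put it down or let go. Leave the cover open, and leave the two glass boxes, the spice jar and the serving spoon where they are.

Things in the scene. Friction and masses are not known exactly. Their poses are not given: they have to be found in the camera images.
- pan: fixed steel food pan, 325 x 176 mm. Origin: centre of its underside, on the counter; x along it to the opening end, y across. Inside x +-152, y +-78 mm. Above the counter: inner floor 3 mm, rim 67, end sill 70, side rails 76. The fixed clear cover half spans x -158 to 0, underside 67, top 70 mm; with the sliding half back the opening is x 0 to 152, y +-78 mm
- slide_cover (a joint): sliding clear cover half, 158 x 160 mm, top face 74.5 mm above the counter. 0: shut, over pan x 0 to 158 mm; grows (m) as it slides along the pan's -x over the fixed half, to the end stop at 0.150, fully open. Friction about 2 N plus 6 N per m/s; stays where it is left
- cover_grip (a point): top centre of the white grip bar in the middle of the sliding cover half, 92.5 mm above the counter; the bar is 14 mm thick along the pan's x, 70 mm long along the pan's y, and stands 18 mm above the sliding cover. At pan x = 79 mm minus the joint value, y = 0
- turner: slotted steel turner, straight black handle, 260 mm, 0.10 to 0.18 kg, flat on the pan floor, blade under the fixed half, handle under the sliding half. Origin: mid-length, on its underside, near its centre of mass; x to the handle end, z up. Handle x +5 to +130 mm, 20 wide, 18 high (z 0-18); blade x -130 to -45, 65 wide, 3 thick; thin neck between, top at most 13 mm up
- turner_tip (a point): middle of the turner blade's front edge (x = -130 mm, z = 1.5 mm in the turner's frame)
- turner_end (a point): middle of the end of the turner's handle (x = +130 mm, z = 9 mm in the turner's frame)
- egg_box: open glass meal box with eggs, 158 x 208 mm, 56 mm high; origin at the centre of its underside. Bystander
- tomato_box: glass meal box of tomatoes with a grey-rimmed clear clip lid, 174 x 224 mm, 66 mm high; origin at the centre of its underside. Bystander
- spice_jar: small glass spice jar with a steel cap, 48 mm across, 90 mm high; origin at the centre of its underside. Bystander
- serving_spoon: steel serving spoon with a dark handle, 250 mm long, lying on the counter; origin at its underside, x towards the bowl. Bystander

How it is judged:
On the way, in this order (a step that is already met when the one before it is completed fails the run):
1. the sliding cover half is back within 20 mm of its end stop, with the turner still lying in the pan (value of joint slide_cover above 0.13 m and height (world z) of turner_end below 0.05 m), for 0.1 s.
2. the turner's handle end is up through the opening while its blade is still below the rim (height (world z) of turner_end above 0.076 m and height (world z) of turner_tip below 0.067 m), for 0.05 s.
At the end, for the whole second after the job is handed in: The turner is held still (under 3 cm/s) by the fingers on its handle, blade tip and handle end both at least 11.5 cm above the counter (about 5 cm above the rim), not touching the pan or its cover; the sliding cover half is still within 20 mm of fully open (height (world z) of each of turner_tip, turner_end above 0.115 m and x of the grasp point in the frame of turner above 0 m and contact force between the fingers and turner above 1 N and contact force between turner and pan below 0.1 N and linear speed of turner below 0.03 m/s and value of joint slide_cover above 0.13 m); the arm keeps its last pose, push and grip.
It fails at once if a bystander is moved more than 3 cm (distance of any of egg_box, tomato_box, spice_jar, serving_spoon from where it was at the start of the episode above 0.03 m).
It also fails if it takes over 48 s, if anything falls off the work surface, if the arm or the gripper's body presses on something with over 40 N, if the wrist force passes 120 N, or if a joint passes its speed limit or range.

## Working session

There is one attempt and no reset: what is moved stays moved. The work goes in short steps, each a Python script; the robot and the scene stay as the last script left them, time stands still between calls to the robot, and variables do not carry over. Pictures are saved under pics/ and viewed, and the job is handed in when it is done.

```bash
ls; mkdir -p pics; cat > h.py <<'E'
from cell import *
import numpy as np, cv2
from scipy.spatial.transform import Rotation as R
def snap(cam,fn):
    s=get_state(); f=grab_frame(cam); cv2.imwrite('pics/'+fn,f["img"][:,:,::-1]); 
    if cam=="wrist":
        T=np.eye(4);T[:3,:3]=R.from_rotvec(s["eef_rot"]).as_matrix();T[:3,3]=s["position"];f["cam_to_world"]=T@f["T_tool_cam"]
    return f
def ray(f,px):
    K=np.array([[f["fx"],0,f["cx"]],[0,f["fy"],f["cy"]],[0,0,1.]])
    p=cv2.undistortPoints(np.array([[px]],float),K,np.array([f["k1"],0,0,0,0.]))[0,0]
    M=np.array(f["cam_to_world"]);return M[:3,3],M[:3,:3]@np.array([p[0],p[1],1])
def at(f,px,z):
    o,d=ray(f,px);return o+d*(z-o[2])/d[2]
def proj(f,P):
    M=np.linalg.inv(np.array(f["cam_to_world"]));c=M[:3,:3]@np.array(P)+M[:3,3]
    u=c[:2]/c[2];u=u*(1+f["k1"]*(u@u));return np.array([f["fx"]*u[0]+f["cx"],f["fy"]*u[1]+f["cy"]])
E
python3 - <<'E'
from h import *
for c in ["scene","side","wrist"]:
    f=snap(c,c+"0.png")
    print(c,np.round(np.array(f["cam_to_world"])[:3,3],3))
    for n,z in [("cover_grip",.0925),("pan",0),("turner",.003),("turner_tip",.0045),("turner_end",.012),("egg_box",0),("tomato_box",0),("spice_jar",0),("serving_spoon",0)]:
        print(n,[(np.round(d["centre"],1),round(d["score"],2),np.round(at(f,d["centre"],z),3)) for d in tip_of(c,n)[:2]])
E
```

```text
pics
scene [1.061 0.659 1.114]
cover_grip [(array([335.5, 196.4]), 0.57, array([0.543, 0.039, 0.093]))]
pan [(array([317.3, 210.3]), 0.56, array([ 0.583, -0.005,  0.   ]))]
turner []
turner_tip []
turner_end [(array([353.7, 223.2]), 0.45, array([0.522, 0.114, 0.012]))]
egg_box [(array([405.8, 300.3]), 0.71, array([0.562, 0.408, 0.   ])), (array([254.4, 228.9]), 0.5, array([ 0.796, -0.063,  0.   ]))]
tomato_box [(array([239.5, 158.5]), 0.83, array([ 0.682, -0.373,  0.   ]))]
spice_jar [(array([255.6, 231.9]), 0.73, array([ 0.798, -0.051,  0.   ]))]
serving_spoon [(array([280.9, 115.5]), 0.52, array([ 0.423, -0.49 ,  0.   ]))]
side [ 0.4   -0.972  0.673]
cover_grip [(array([302.8, 195.8]), 0.95, array([0.545, 0.017, 0.093]))]
pan [(array([312.3, 222.9]), 0.62, array([ 0.573, -0.001,  0.   ]))]
turner []
turner_tip []
turner_end []
egg_box [(array([289.7, 167.6]), 0.69, array([0.549, 0.411, 0.   ]))]
tomato_box [(array([385., 306.]), 0.65, array([ 0.687, -0.377, -0.   ]))]
spice_jar [(array([380.4, 227.7]), 0.89, array([ 0.781, -0.06 ,  0.   ])), (array([313.9, 222.6]), 0.47, array([0.579, 0.   , 0.   ]))]
serving_spoon [(array([279.9, 355.7]), 0.85, array([ 0.424, -0.474,  0.   ]))]
wrist [0.55  0.078 0.374]
cover_grip [(array([312.5, 152. ]), 0.94, array([0.545, 0.039, 0.093]))]
pan [(array([333.1, 182.3]), 0.93, array([ 0.572, -0.016,  0.   ]))]
turner []
turner_tip []
turner_end []
egg_box []
tomato_box []
spice_jar [(array([484.5, 214.1]), 0.75, array([ 0.792, -0.063,  0.   ]))]
serving_spoon []
```

View pics/scene0.png

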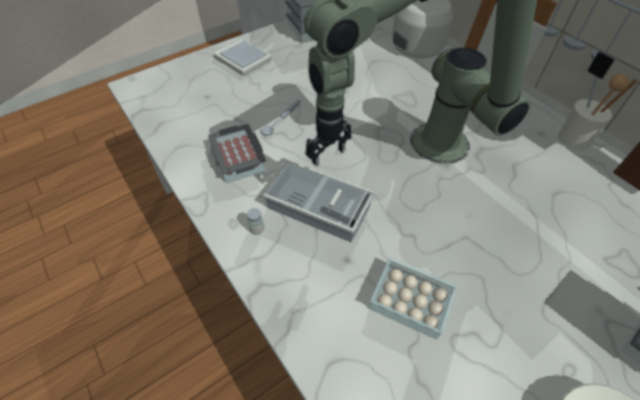

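View pics/wrist0.png

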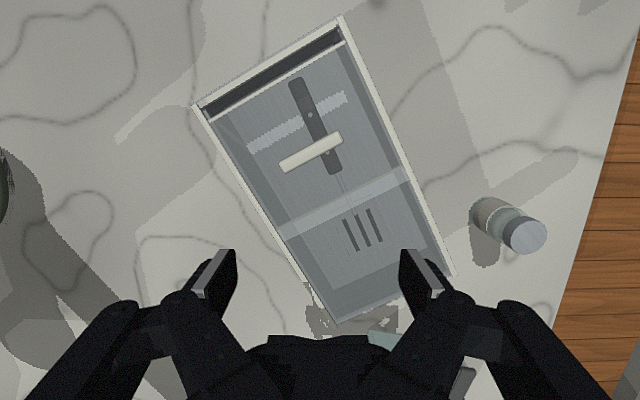

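View pics/side0.png

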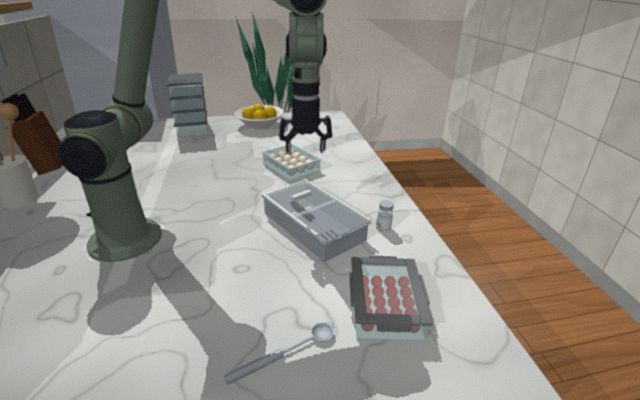

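The wrist picture shows the pan with its opening end at the top, corners near (195,105), (340,17) and (455,275). The grip bar is at about (311,152). The black handle runs from (294,80) to (337,172), and the blade slots are at about (362,228).

```bash
cat > a.py <<'E'
from h import *
import scipy.optimize as so
f=snap("wrist","w1.png")
for n,p,z in [("c1",(195,105),.073),("c2",(340,17),.073),("c3",(455,275),.076),
  ("barL",(280,166),.0925),("barR",(341,138),.0925),("covL",(208,122),.0745),("covR",(345,42),.0745),
  ("hEnd",(295,79),.021),("hStart",(338,174),.021),("slots",(363,229),.006)]:
    print(n,np.round(at(f,p,z),3))
img=f["img"]; big=cv2.resize(img[0:340,150:500],None,fx=1.7,fy=1.7,interpolation=cv2.INTER_CUBIC); cv2.imwrite('pics/w1big.png',big[:,:,::-1])
E
python3 a.py
```

```text
c1 [0.424 0.085 0.073]
c2 [0.572 0.164 0.073]
c3 [ 0.72  -0.115  0.076]
barL [0.512 0.024 0.093]
barR [0.574 0.052 0.093]
covL [0.436 0.067 0.075]
covR [0.577 0.142 0.075]
hEnd [0.524 0.114 0.021]
hStart [0.577 0.    0.021]
slots [ 0.615 -0.083  0.006]
```

View pics/w1big.png

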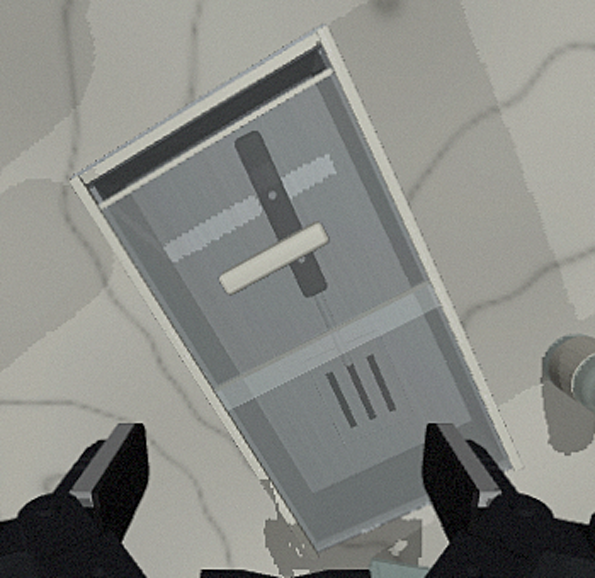

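```bash
cat >> h.py <<'E'
PC=np.array([.574,-.019]); PY=np.radians(118.0)
ex=np.array([np.cos(PY),np.sin(PY)]); ey=np.array([-np.sin(PY),np.cos(PY)])
def W(x,y,z): return np.r_[PC+x*ex+y*ey,z]
def toP(p): d=np.array(p)[:2]-PC; return np.array([d@ex,d@ey])
def tool(yawx,tilt=0,):
    # tool x horizontal at yaw; tilt rotates about tool x
    x=np.array([np.cos(yawx),np.sin(yawx),0]);z=np.array([0,0,-1.]);y=np.cross(z,x)
    return (R.from_rotvec(x*tilt)*R.from_matrix(np.c_[x,y,z])).as_rotvec()
E
cat > b.py <<'E'
from h import *
s=get_state();print(s["clock"],R.from_rotvec(s["eef_rot"]).as_matrix().round(2).tolist())
for yaw in (28,208,-152): 
    o=tool(np.radians(yaw)); print(yaw,ik(W(.1,0,.13),o),ik(W(-.06,0,.082),o))
E
python3 b.py
```

```text
1.55 [[1.0, -0.0, -0.0], [-0.0, -1.0, 0.0], [-0.0, -0.0, -1.0]]
28 [-0.008173    0.38399178 -0.38812132  0.79868323  0.          1.07393114] [-0.24062603  0.55977741 -0.23339563  0.77762329  0.          0.8414781 ]
208 [-0.008173    0.38399178 -0.38812132  0.79868323  0.         -2.06766152] [-0.24062603  0.55977741 -0.23339563  0.77762329  0.         -2.30011455]
-152 [-0.008173    0.38399178 -0.38812132  0.79868323  0.         -2.06766152] [-0.24062603  0.55977741 -0.23339563  0.77762329  0.         -2.30011455]
```

```bash
cat > c.py <<'E'
from h import *
def tcp(xt,zt,th,g=.2,h=.0015):  # turner tip (pan x, underside z), tilt; TCP at (g,h) in turner frame from tip
    return W(xt+g*np.cos(th)-h*np.sin(th),-.012,zt+g*np.sin(th)+h*np.cos(th))
for xt,zt,d in [(-.119,.004,0),(-.119,.008,17),(-.07,.012,25),(-.02,.015,35),(.025,.02,40),(.025,.15,40),(.025,.15,35),(.025,.15,25)]:
    t=np.radians(d);p=tcp(xt,zt,t);q=ik(p,tool(np.radians(25),t)); print(d,p.round(3),None if q is None else np.round(q,2))
E
python3 c.py
cat > d.py <<'E'
from h import *
o=tool(np.radians(28))
grab(20)
movep(W(.1,0,.13),o); move_l(W(.1,0,.083),.1); print(get_state()["contact_force"])
hit=move_l(W(-.065,0,.083),.08,until_force=12)
s=get_state();print(hit,toP(s["position"]),s["contact_force"],s["clock"])
snap("wrist","w2.png")
E
python3 d.py
```

```text
0 [0.547 0.058 0.006] [-0.03  0.58 -0.45  0.54 -0.    1.11]
17 [0.551 0.05  0.068] [-0.18  0.6  -0.25  0.9   0.24  0.94]
25 [0.533 0.084 0.098] [-0.18  0.6  -0.21  1.02  0.35  0.91]
35 [0.517 0.113 0.131] [-0.2   0.63 -0.15  1.19  0.48  0.84]
40 [0.501 0.143 0.15 ] [-0.18  0.62 -0.16  1.24  0.55  0.82]
40 [0.501 0.143 0.28 ] [-0.18  0.51 -0.    1.51  0.55  0.82]
35 [0.496 0.153 0.266] [-0.14  0.46 -0.07  1.41  0.5   0.9 ]
25 [0.488 0.168 0.236] [-0.04  0.38 -0.18  1.22  0.38  1.05]
[ 0.43315096 -0.57979075  0.09520651]
True [-0.0498768   0.00047322] [-0.44035778  0.79752326  0.27687194] 5.1833
```

View pics/w2.png

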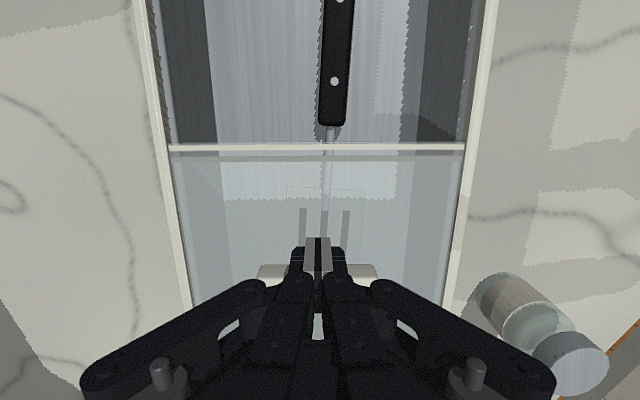

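The cover is back against the fingers: its front edge is at row 147 and the handle is uncovered above it. Next I'll measure the edge and re-view the handle.

```bash
cat > e.py <<'E'
from h import *
f=snap("wrist","w2b.png"); print("edge",toP(at(f,(318,147),.0745)))
s=get_state(); o=tool(np.radians(28))
move_l(np.array(s["position"])+np.r_[ex*.01,0],.1)
move_l(W(-.03,0,.2),.25); let_go(); movep(W(-.0,-.012,.25),tool(np.radians(25)))
f=snap("wrist","w3.png")
for n,z in [("cover_grip",.0925),("pan",0),("turner_end",.012)]:
    print(n,[(np.round(d["centre"],1),round(d["score"],2),toP(at(f,d["centre"],z)).round(4)) for d in tip_of("wrist",n)[:2]])
print(get_state()["clock"])
E
python3 e.py
```

```text
edge [ 0.00940665 -0.00088482]
cover_grip [(array([310.9, 239.5]), 0.67, array([-0.0681, -0.0031]))]
pan [(array([307.1, 168.1]), 0.78, array([-0.0004,  0.0003]))]
turner_end [(array([315.8,  55.5]), 0.59, array([ 0.1434, -0.0199]))]
7.4917
```

View pics/w3.png

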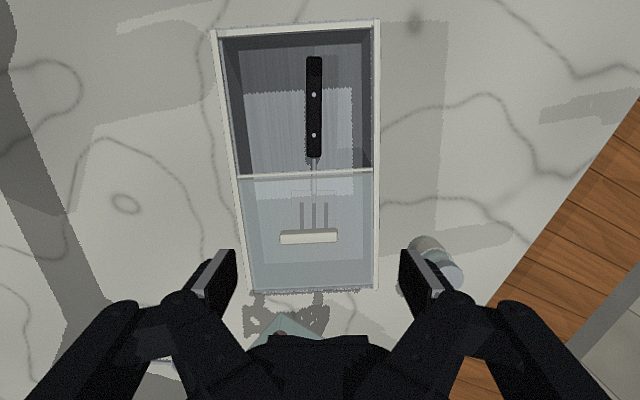

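The cover is at about 0.148 (edge at pan x of about 9 mm, grip at -68 mm). The handle now shows clearly from (314,57) to (314,157). I'll fit the handle and then grasp it.

```bash
cat > g.py <<'E'
from h import *
import sys
f=snap("wrist","w4.png")
g=f["img"].max(2)[50:162,290:340]; m=(g<45).astype(np.uint8)
n,l,st,c=cv2.connectedComponentsWithStats(m); k=1+np.argmax(st[1:,4]); ys,xs=np.where(l==k)
r=cv2.minAreaRect(np.c_[xs+290,ys+50].astype(np.float32)); b=cv2.boxPoints(r); b=b[np.argsort(b[:,1])]
e,s0=b[:2].mean(0),b[2:].mean(0)
E_,S_=at(f,e,.021),at(f,s0,.021)
d=(E_-S_)[:2]; L=np.linalg.norm(d); yaw=np.arctan2(d[1],d[0]); u=d/L
print(r,E_.round(4),S_.round(4),L,np.degrees(yaw),toP(E_),toP(S_))
G=E_[:2]-u*.055   # turner x=75
print("G",G,toP(G))
np.save("t.npy",np.r_[G,yaw])
E
python3 g.py
```

```text
((315.4999694824219, 106.49999237060547), (100.99998474121094, 14.999998092651367), 90.0) [0.5225 0.114  0.021 ] [0.5739 0.0029 0.021 ] 0.12238284723133294 114.81186297144347 [ 0.14158423 -0.01697137] [ 0.01939079 -0.01016508]
G [0.54559527 0.06405605] [ 0.08666935 -0.01391256]
```

```bash
cat > k.py <<'E'
from h import *
G0,G1,yaw=np.load("t.npy"); G=np.array([G0,G1])+.002*ey; o=tool(yaw-np.pi/2)
movep(np.r_[G,.13],o)
hit=move_l(np.r_[G,.0045],.08,until_force=10)
s=get_state();print(hit,np.round(s["position"],4),np.round(s["contact_force"],2))
if not hit:
    grab(100); s=get_state(); print(s["finger_gap"],np.round(s["position"],4),np.round(s["contact_force"],2),s["clock"])
snap("wrist","w5.png"); snap("side","s5.png")
E
python3 k.py
```

```text
True [0.5434 0.0633 0.0184] [-3.47 -0.39 11.69]
```

View pics/w5.png

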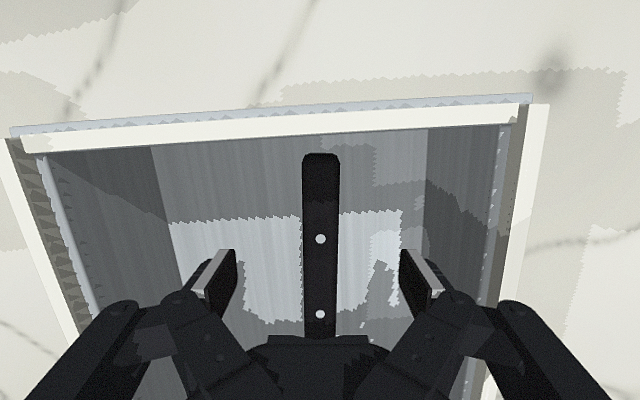

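The descent stopped at z of about 18 mm. In the wrist picture the right-hand knuckle, near (500,300), overlaps the -y rail. I'll check the moment to confirm which side touched.

```bash
cat > l.py <<'E'
from h import *
s=get_state(); print(s["clock"],np.round(s["contact_force"],2),np.round(s["wrist_torque"],3),np.round(s["position"],4),toP(s["position"]))
Rm=R.from_rotvec(s["eef_rot"]).as_matrix();print("tool F",Rm.T@s["contact_force"],"tool T",Rm.T@s["wrist_torque"])
E
python3 l.py
```

```text
9.5417 [-5.   -1.04 10.14] [0.19  0.017 0.063] [0.5434 0.0633 0.0184] [ 0.0870592  -0.01158564]
tool F [ -4.9720545   -1.16523484 -10.13762942] tool T [ 0.17950558  0.06379076 -0.06296684]
```

View pics/s5.png

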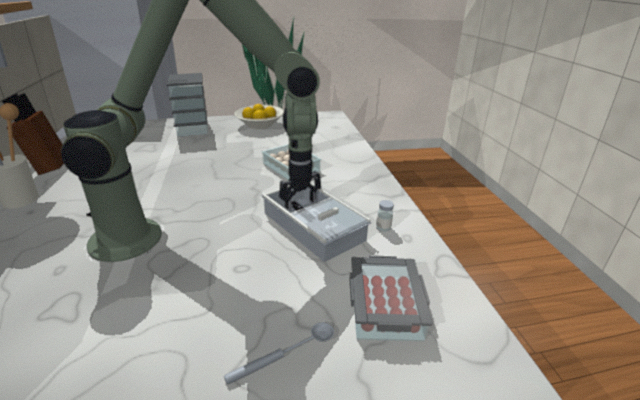

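```bash
cat > k2.py <<'E'
from h import *
G0,G1,yaw=np.load("t.npy"); G=np.array([G0,G1]); u=np.array([np.cos(yaw),np.sin(yaw)])
G=G-.015*u; p=toP(G); G=W(p[0],-.002,0)[:2]; o=tool(yaw-np.pi/2)
s=get_state(); move_l(np.r_[s["position"][:2],.05],.1)
move_l(np.r_[G,.05],.1)
hit=move_l(np.r_[G,.0045],.08,until_force=10)
s=get_state();print(hit,np.round(s["position"],4),toP(s["position"]),np.round(s["contact_force"],2))
if not hit:
    grab(40); s=get_state(); print(s["finger_gap"],np.round(s["position"],4),np.round(s["contact_force"],2),s["clock"])
snap("wrist","w6.png")
E
python3 k2.py
```

```text
False [0.5411 0.0452 0.0042] [ 0.07210905 -0.00112188] [-2.23 -0.65 -1.52]
0.22598585492789625 [0.5435 0.0454 0.0054] [1.58 0.68 5.38] 11.6917
```

View pics/w6.png

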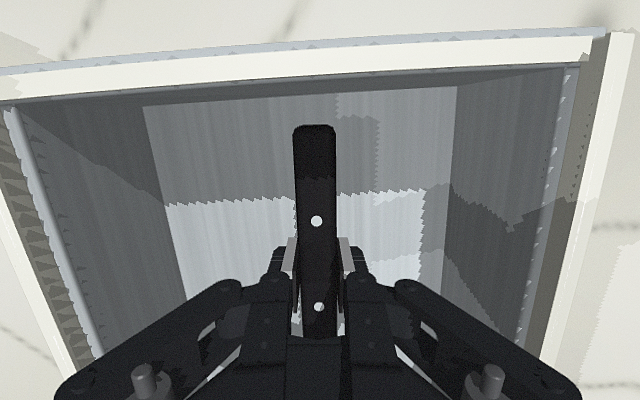

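Grip is good: the finger gap is 19 mm on the 20 mm handle, and the handle is aligned with the tool. I'll firm up the grip and tip the handle up to 18°.

```bash
cat > m.py <<'E'
from h import *
grab(100); s=get_state(); yaw=np.load("t.npy")[2]; u=np.array([np.cos(yaw),np.sin(yaw)])
P0=np.array(s["position"]); np.save("p0.npy",P0); print(s["finger_gap"],P0)
E
cat >> h.py <<'E'
def go(xt,zt,deg,v=.06,until=None):
    P0=np.load("p0.npy"); yaw=np.load("t.npy")[2]; u=np.array([np.cos(yaw),np.sin(yaw)])
    g,h=.188,.002; th=np.radians(deg); x=xt+g*np.cos(th)-h*np.sin(th); z=zt+g*np.sin(th)+h*np.cos(th)
    r=move_l(np.r_[P0[:2]+u*(x-(-.117+g)),z],v,rot=tool(yaw-np.pi/2,th),until_force=until)
    s=get_state(); print(deg,r,np.round(s["position"],3),np.round(s["contact_force"],1),round(s["finger_gap"],3),round(s["clock"],2)); return r
E
cat > n.py <<'E'
from h import *
for a in [(-.117,.005,5),(-.116,.006,10),(-.109,.007,14),(-.10,.008,18)]:
    if go(*a,until=15): break
sleep(.1)
snap("wrist","w7.png"); snap("side","s7.png");snap("scene","c7.png")
for c in("side","scene"):
  for n in("turner_end","turner_tip"): print(c,n,[(np.round(d["centre"]),round(d["score"],2)) for d in tip_of(c,n)[:1]])
E
python3 m.py && python3 n.py
```

```text
0.20846279078536614 [0.54362481 0.04533214 0.00562051]
5 False [0.543 0.044 0.023] [-0.6 -0.  -1.5] 0.209 12.43
10 False [0.544 0.043 0.04 ] [-0.7 -0.1 -1.3] 0.208 12.87
14 False [0.543 0.047 0.054] [-0.3 -0.3 -1.4] 0.208 13.26
18 False [0.541 0.052 0.068] [ 0.5 -0.4 -0.5] 0.206 13.65
side turner_end [(array([288., 188.]), 0.69)]
side turner_tip []
scene turner_end [(array([358., 206.]), 0.71)]
scene turner_tip []
```

View pics/w7.png

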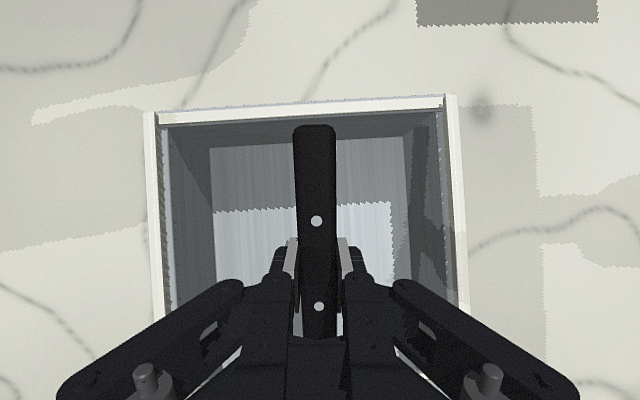

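```bash
python3 -c "
import cv2
a=cv2.imread('pics/s7.png')[130:280,220:420];b=cv2.imread('pics/c7.png')[100:250,230:430]
cv2.imwrite('pics/x7.png',cv2.hconcat([cv2.resize(a,None,fx=2,fy=2),cv2.resize(b,None,fx=2,fy=2)]))"
```

```text
(no output)
```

View pics/x7.png

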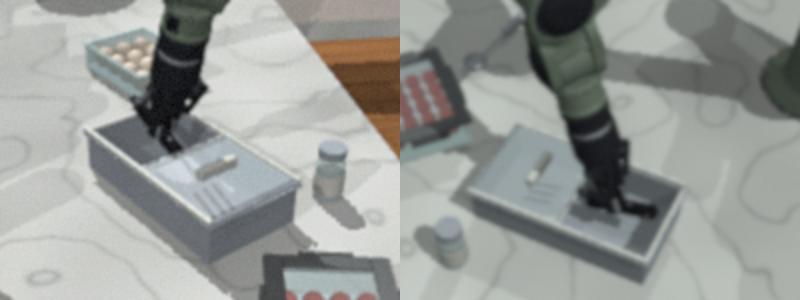

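The handle looks the same in the gripper as before, with its end at (315,130), so it hasn't slipped. By the arm's pose the handle end is at z of about 0.097, with the blade still low under the cover. I'll draw it out.

```bash
cat > n2.py <<'E'
from h import *
for a in [(-.08,.009,21.5),(-.06,.010,25),(-.02,.012,33),(.03,.015,38),(.035,.06,38),(.035,.16,38)]:
    if go(*a,v=.08,until=15): break
sleep(.3)
snap("wrist","w8.png"); snap("side","s8.png");snap("scene","c8.png")
for c in("side","scene"):
  for n in("turner_end","turner_tip","cover_grip"): print(c,n,[(np.round(d["centre"]),round(d["score"],2)) for d in tip_of(c,n)[:1]])
import cv2
a=cv2.imread('pics/s8.png')[100:250,220:420];b=cv2.imread('pics/c8.png')[100:250,230:430]
cv2.imwrite('pics/x8.png',cv2.hconcat([cv2.resize(a,None,fx=2,fy=2),cv2.resize(b,None,fx=2,fy=2)]))
E
python3 n2.py
```

```text
21.5 False [0.534 0.066 0.08 ] [ 0.4 -0.  -1.9] 0.203 14.5
25 False [0.528 0.08  0.091] [-0.4  0.6 -2.1] 0.202 14.89
33 False [0.516 0.105 0.116] [-0.1 -0.7 -1.5] 0.204 15.5
38 False [0.499 0.141 0.132] [-0.6  0.2 -1.9] 0.204 16.19
38 False [0.497 0.146 0.177] [-0.1 -0.7 -0.9] 0.202 16.91
38 False [0.497 0.146 0.277] [-0.3  0.4 -1.4] 0.203 18.31
side turner_end []
side turner_tip [(array([306., 175.]), 0.62)]
side cover_grip []
scene turner_end [(array([393., 167.]), 0.68)]
scene turner_tip [(array([327., 183.]), 0.95)]
scene cover_grip [(array([297., 179.]), 0.64)]
```

View pics/x8.png

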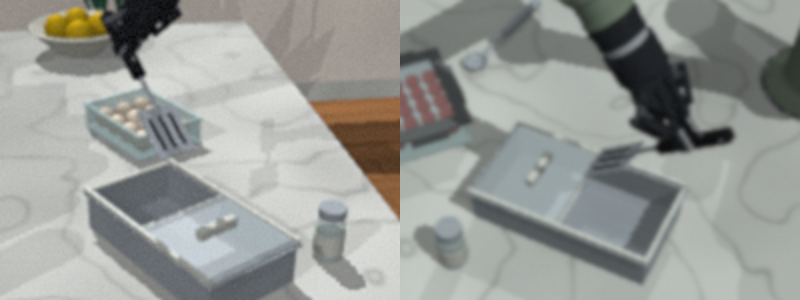

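View pics/w8.png

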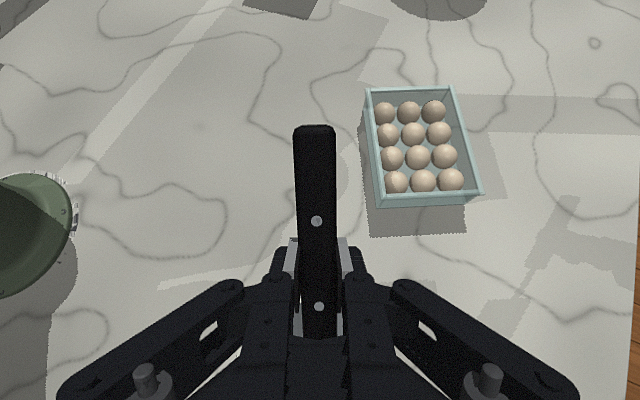

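The turner is out, in the air, and hasn't slipped in the grip. I'll triangulate the tip and check the cover.

```bash
cat > o.py <<'E'
from h import *
s=snap("side","s9.png"); ts=tip_of("side","turner_tip")
c=snap("scene","c9.png"); tc=tip_of("scene","turner_tip"); te=tip_of("scene","turner_end"); cg=tip_of("scene","cover_grip")
o1,d1=ray(s,ts[0]["centre"]);o2,d2=ray(c,tc[0]["centre"])
k=np.linalg.lstsq(np.c_[d1,-d2],o2-o1,rcond=None)[0];p,q=o1+k[0]*d1,o2+k[1]*d2
print("tip",p.round(3),q.round(3),"panframe",toP((p+q)/2))
st=get_state();Rm=R.from_rotvec(st["eef_rot"]).as_matrix()
end=np.array(st["position"])+Rm[:,1]*0
t=np.radians(38);yaw=np.load("t.npy")[2];a=np.r_[np.cos(yaw)*np.cos(t),np.sin(yaw)*np.cos(t),np.sin(t)]
print("predicted tip",np.array(st["position"])-a*.188,"end",np.array(st["position"])+a*.072)
print("end px",te[:1] and te[0]["centre"],"pred px",proj(c,np.array(st["position"])+a*.072))
print("grip",[toP(at(c,d["centre"],.0925)) for d in cg[:1]])
for n in("egg_box","tomato_box","spice_jar","serving_spoon"): print(n,[(np.round(at(c,d["centre"],0),3)) for d in tip_of("scene",n)[:1]])
print(st["clock"],np.abs(st["joint_velocities"]).max())
E
python3 o.py
```

```text
tip [0.562 0.021 0.159] [0.566 0.02  0.158] panframe [ 0.03958923 -0.00932599]
predicted tip [0.55925387 0.0115321  0.16158806] end [0.47327685 0.19750229 0.32166004]
end px [396.3, 166.5] pred px [396.54614107 168.90028481]
grip [array([-0.07656527,  0.01160978])]
egg_box [array([0.559, 0.418, 0.   ])]
tomato_box [array([ 0.691, -0.386,  0.   ])]
spice_jar [array([ 0.801, -0.058,  0.   ])]
serving_spoon [array([ 0.424, -0.491,  0.   ])]
19.3583 0.0011790050023726233
```

```bash
python3 -c "
from h import *
s=get_state();print(s['finger_gap'],s['contact_force']);print(sign_off())"
```

```text
0.2002564456317971 [-0.61661921 -0.34048468 -1.39027969]
the job is handed in; nothing more can be done
None
```

I slid the cover fully back and gripped the turner by its handle at 100 N. I tipped the handle up and drew the turner out from under the fixed half. The job was handed in at about 19 s of the 48 s allowed, with the turner still held in the air.

**Last checks:**
- **Turner height:** the blade tip triangulated to z ≈ 0.159 m, against 0.162 m expected from the arm's pose. The handle end is at about 0.32 m. That height comes from the arm's pose, and its pixel in the scene camera agreed to about 2 px.
- **Grip:** the handle has not slipped and the arm is still.
- **Cover:** the slide was measured at about 0.147–0.148 m just after pushing. The last scene picture read the grip bar at pan x = -77 mm, past the -71 mm stop. It agrees with fully open, within that camera's error of 1–2 cm.
- **Bystanders:** they re-measured within about 1 cm of their starting positions, within the noise of the detection.

**What went wrong:** on the first descent the open fingers touched the pan's -y rail with about 12 N. I backed off, centred the gripper in the pan and tried again. Closing the fingers then pushed the handle sideways by about 1 cm before gripping it.

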